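# Hang the press frame on the lantern jig's twin pins

## Robot

A 6-joint arm with a two-finger parallel gripper is mounted at the origin on the work surface. World frame = base frame: x ahead of the robot, y to its left, z up, the work surface at z = 0. Lengths are in m, angles in rad, forces in N, time in s.
With the tool pointing down it reaches from about 0.425 to 1.125 m from the base axis. Payload 14.9 kg.
Tool frame: the origin (TCP) lies at the very end of the fingers, on their centre line; the grasp point (between the pads) lies 19 mm behind it (arm.grip_depth is the distance from the TCP to the grasp point, in m); z points along the fingers, y is the line along which they close (so a half turn about z gives the same grasp; the last joint's range is limited). The gripper opens to 91 mm and grips with 3 to 60 N. Pads are 32 mm wide; open, the fingers measure 118 mm over their backs; the gripper's body (76 mm by 178 mm) begins 60 mm behind the grasp point.
Start: joints at [-1.371, 0.379, 1.734, -0, 1.028, -0.033], TCP at [0.161, -0.681, 0.214] pointing down, gripper open.
Joint ranges: [-2.77, 2.77], [-0.74, 2.19], [0, 2.66], [-1.06, 4.2], [0.31, 2.87], [-3.08, 3.08]. Speed limits (rad/s): [1.89, 1.89, 2.39, 3.14, 3.14, 3.14].

## Interface

Orientations are given as a unit quaternion [w, x, y, z].
In Python, from workcell import arm gives the robot as it stands.
- The arm moves only by the tool drive_tool, never from a script. Its argument "steps" is a list of rows, each a list of 6 numbers: the shift along the tool's x, y, z in m, then the turn, a rotation vector about the tool's x, y, z in rad. A call has 1 to 12 rows; each row shifts and turns the commanded pose from where the row before left it, along the tool's axes as they then stand; what a row does not reach is not made up. A row lasts 1/10 s, in which the tool goes at most 50 mm and 8.59 degrees, less where a joint would pass 70% of its speed; a pose out of reach is approached as far as the arm can. A call is refused whole if a number of a shift passes 0.05 or a number of a turn 0.15, either way. A call with a gripper value outside its range is refused whole. "claw" is the finger opening in m, from 0 to 0.0912, set as the call begins (left out, the last holds). The fingers move at their own pace and stop on an object; the grip force is fixed at half the most. Time passes only in rows, so rows that do not move let the fingers close. It gives the time, the measured TCP pose, the force, the opening and the grip force at its end, in the units of the state.
- arm.state(): the state, without advancing time (a new reading comes with each control period).
- arm.snapshot(name): name is "side" or "top"; returns (picture, depth): 480x640x3 uint8, blue, green, red; 480x640 float32, m along the optical axis (not along the pixel's ray), 0 where there is no reading.
- arm.camera_params(name): a dict with "fx", "fy", "cx", "cy" (pixels), "distortion" ([k1, k2, p1, p2, k3] as OpenCV has them; the pictures are not rectified), "extrinsics" (4x4, takes a point from world to camera coordinates). Camera axes: x right, y up, looking along -z (the intrinsics and any distortion apply to the point x, -y, -z); pixel columns grow to the right and rows downward; lengths in m; the calibration is good to about 2 mm. A picture is of the moment at which its call begins. camera_params takes no time and is no camera call.
- arm.hand_in(): hands the job in; it is judged then, once.
The state is a dict: "t": time; "joint_pos": joint angles; "qd": joint speeds; "joint_torque": joint torques, N m; "eef_pos": TCP position; "orientation": TCP orientation; "force": force on the tool from outside, world axes, zero at the start; "moment": the same for the moment, N m; "finger_gap": finger opening in m; "gripper_force": force on a finger pad.
Only numpy, scipy, OpenCV 4.12 (cv2) and the standard library are available. Lean on these libraries where they do the work, as an engineer would, in place of code of your own. Each camera call takes 0.05 s, during which the arm holds its last target. There are 200 camera calls.

## Task

A freshly glued lantern panel lies in the dark wooden gluing jig. Pick up the plywood press frame by its orange handle and lower it gently onto the jig's two steel pins, both holes at once, until it lies flat and fully home on the panel, and only then let go. The pins are clamped a little way fore or aft in their slots, so find by sight or by feel where they are; do not push the panel out of its place, and leave everything else on the table alone.

Things in the scene. Friction and masses are not known exactly. Their poses are not given: they have to be found in the camera images.
- press_grip (a point): Press frame: plywood plate 120 mm (its x) by 200 mm (its y), 8 mm thick, flat on the green mat at the start, 0.25-0.5 kg. Orange block handle upright on its middle, 22 mm (x) by 70 mm (y), from 8 to 53 mm above the plate's underside; grip it across x. This point: on the handle's centre line, 33 mm above the plate's underside. Same after a half turn. Two 36 by 100 mm windows beside the handle.
- hole_a (a point): One of the frame's two round through holes, 10 mm in diameter: at x = 0, y = +85 mm of the frame, this point at its mouth on the plate's underside. The plate's ends (beyond 50 mm in y) are solid but for the holes.
- hole_b (a point): The other hole, alike, at x = 0, y = -85 mm of the frame, 170 mm from the first.
- jig: Gluing jig, fixed: dark wooden board 170 mm (its x) by 250 mm (its y), 18 mm thick; origin at the centre of its underside, z up. Its two pins are told under jig_top. With the frame fully home the plate's underside is 23 mm above this origin, resting on the panel, the frame's x along the jig's x (either way round).
- jig_top (a point): Centre of the board's top. Two steel pins, 8 mm thick, 35 mm high, the last 3 mm tapering to 6 mm, stand on red 20 mm round feet (3 mm high) at y = +85 and -85 mm. Both share one x, anywhere from -20 to +20 mm along their slots, rigidly clamped, different each time: it is not reported; see or feel it. The line through the pins is parallel to the jig's y.
- panel_center (a point): The lantern panel: thin light-wood lattice 100 mm (its x) by 116 mm (its y), 5 mm thick, lying loose in the middle of the jig's board between low brass corner cleats (3.5 mm high, about 1.5 mm play); this point is its centre. About 30 g. It must stay in its place.
- tape: Bystander: roll of yellow tape lying flat, 72 mm across, 24 mm high; origin at the centre of its underside. Leave alone.
- glue: Bystander: white glue bottle with an orange cap, 48 mm across, 130 mm tall; origin under its centre. Leave alone.
- cup: Bystander: blue plastic cup, 76 mm across, 100 mm tall; origin under its centre. Leave alone.
- driver: Bystander: screwdriver with a red handle, lying flat; origin under its middle. Leave alone.
- mallet: Bystander: hammer lying flat; origin under its middle. Leave alone.
- diamond: Bystander: spare square wooden lantern frame, 118 mm side, 5 mm thick, lying flat; origin under its centre. Leave alone.
Not all that is in view belongs to the job. What is shaped like the part that bears press_grip but blue is not meant. What is shaped like the part that bears panel_center but turquoise is not meant.

How it is judged:
By the outcome, as a careful person would: the job done as asked, in the order asked, and still so for the second after the job is handed in, with the robot touching nothing.
It also fails if it takes over 61 s, if anything falls off the work surface, if the arm or the gripper's body presses on something with over 40 N, if the wrist force passes 120 N, or if a joint passes its speed limit or range.

## Working session

There is one attempt and no reset: what is moved stays moved. The work goes in short steps, Python scripts to look and compute and a tool call to move; the robot and the scene stay as the last step left them, time stands still between calls to the robot, and variables do not carry over. Pictures are saved under pics/ and viewed, at most 10 in all, crops included, and the job is handed in when it is done.

Besides the shell and the picture viewer there is one more tool, called as name(argument=value, ...), one argument or row to a line, values as JSON. drive_tool: Moves the arm, as the interface text tells. Its arguments: {"type":"object","properties":{"steps":{"type":"array"},"claw":{"type":"number"}},"required":["steps"]}

```bash
mkdir -p pics; cat > h.py <<'E'
import numpy as np, cv2
from workcell import arm
def shot(n,f):
    p,d=arm.snapshot(n); cv2.imwrite(f'pics/{f}.png',p); np.save(f'pics/{f}.npy',d); return p,d
def K(n):
    c=arm.camera_params(n); return np.array([[c['fx'],0,c['cx']],[0,c['fy'],c['cy']],[0,0,1.]]),np.array(c['distortion']),np.array(c['extrinsics'])
def onplane(n,uv,z):
    k,D,E=K(n); q=cv2.undistortPoints(np.array(uv,float).reshape(-1,1,2),k,D).reshape(-1,2)
    R,t=E[:3,:3],E[:3,3]; o=-R.T@t; out=[]
    for (a,b),zz in zip(q,np.broadcast_to(z,len(q))):
        r=R.T@np.array([a,-b,-1.]); out.append(o+r*(zz-o[2])/r[2])
    return np.array(out)
def proj(n,P):
    k,D,E=K(n); c=(E[:3,:3]@np.array(P,float).T).T+E[:3,3]; c=c*[1,-1,-1]
    return cv2.projectPoints(c,np.zeros(3),np.zeros(3),k,D)[0].reshape(-1,2)
E
python3 - <<'E'
from h import *
shot('top','t0');shot('side','s0')
for n in('top','side'):
    k,D,E=K(n);print(n,k[0,0],D,-E[:3,:3].T@E[:3,3],E[:3,:3].round(2).tolist())
print(arm.state())
E
```

```text
top 573.1749384372422 [-0.03191506  0.          0.          0.          0.        ] [ 0.22281595 -0.01439042  1.56548347] [[-0.01, -1.0, -0.01], [0.98, -0.01, 0.17], [-0.17, -0.01, 0.98]]
side 518.3415190366363 [0.0464327 0.        0.        0.        0.       ] [-0.40659572 -0.81829171  0.85409661] [[0.66, -0.75, -0.02], [0.42, 0.35, 0.84], [-0.62, -0.56, 0.55]]
{'t': 0.1, 'joint_pos': array([-1.37127613e+00,  3.79329660e-01,  1.73467452e+00,  1.39007885e-06,
        1.02850775e+00, -3.33169088e-02]), 'qd': array([-0.00199764, -0.00089202, -0.00328573, -0.00218192,  0.00097821,
        0.00057358]), 'joint_torque': array([-1.03929990e-03, -7.65034032e+01, -4.35290837e+01,  6.52175350e-02,
        3.98788042e-02, -2.10611688e-05]), 'eef_pos': array([ 0.16143583, -0.68079491,  0.21339606]), 'orientation': array([-4.58100138e-04,  9.93230948e-01,  1.16155386e-01, -3.75595320e-05]), 'force': array([-0.22826714, -0.70648839, -0.00538555]), 'moment': array([-0.00142195,  0.00936121, -0.00204207]), 'gripper_force': 0.0, 'finger_gap': 0.09117689316368674}
```

View pics/t0.png

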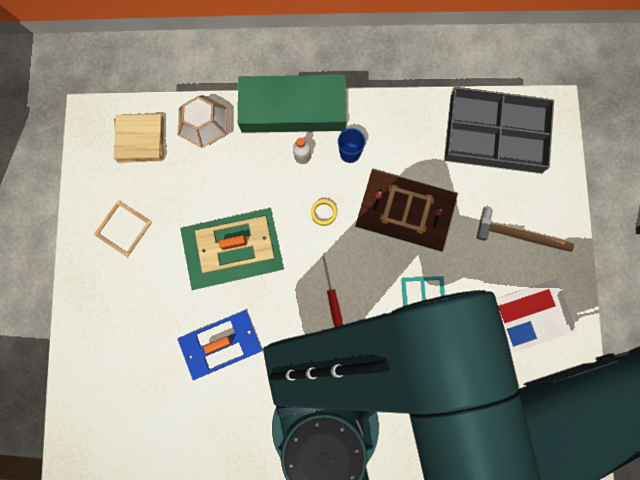

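View pics/s0.png

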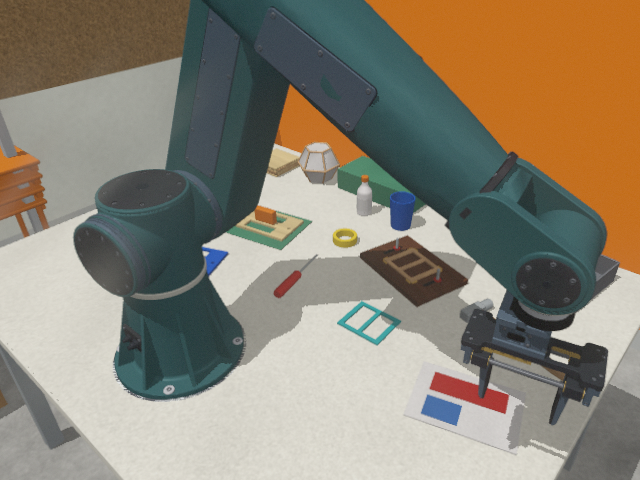

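The plywood frame is at (233,242) in the top view, on the green mat. The blue one at (218,344) is a decoy because of its colour. The jig is at (407,210) with a light-wood panel in it, and the turquoise panel at (423,290) is also a decoy. Next I'll check enlarged crops.

```bash
python3 - <<'E'
from h import *
p=cv2.imread('pics/t0.png')
a=cv2.resize(p[195:300,170:295],None,fx=6,fy=5.7,interpolation=cv2.INTER_CUBIC)
cv2.imwrite('pics/c1.png',cv2.resize(p[200:295,172:292],None,fx=6,fy=6,interpolation=cv2.INTER_CUBIC))
cv2.imwrite('pics/c2.png',cv2.resize(p[162:257,347:467],None,fx=6,fy=6,interpolation=cv2.INTER_CUBIC))
d=np.load('pics/t0.npy'); k,D,E=K('top')
def pt(u,v):
    q=cv2.undistortPoints(np.array([[[u,v]]],float),k,D)[0,0]; z=np.median(d[v-1:v+2,u-1:u+2])
    return E[:3,:3].T@(np.array([q[0],-q[1],-1])*z-E[:3,3])
for n,u,v in [('table',300,250),('mat',190,250),('plate',204,250),('plate2',262,240),('handle',232,241),('board',375,185),('board2',440,230),('panel',410,208)]: print(n,pt(u,v).round(4))
E
```

```text
table [0.4701 0.0606 0.0021]
mat [0.4744 0.3658 0.0027]
plate [0.4732 0.3259 0.0067]
plate2 [0.4979 0.1647 0.0123]
handle [0.4882 0.2399 0.0581]
board [ 0.6482 -0.1504  0.0169]
board2 [ 0.5171 -0.3246  0.0205]
panel [ 0.5802 -0.2448  0.0202]
```

View pics/c1.png

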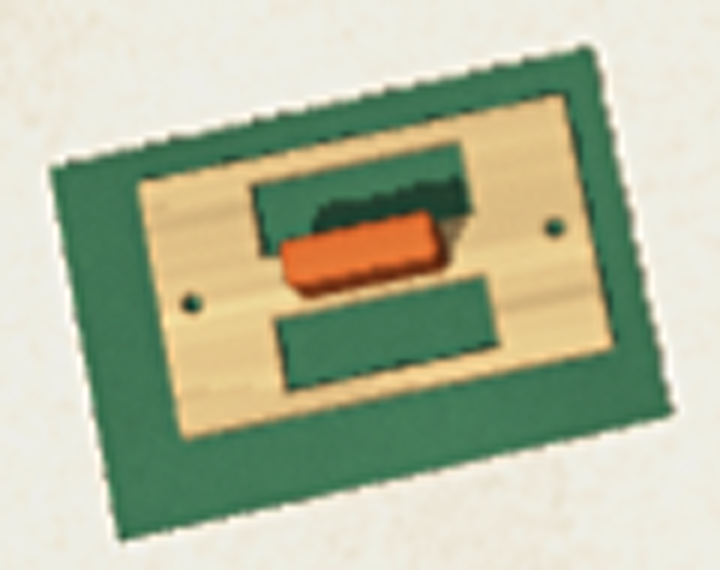

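View pics/c2.png

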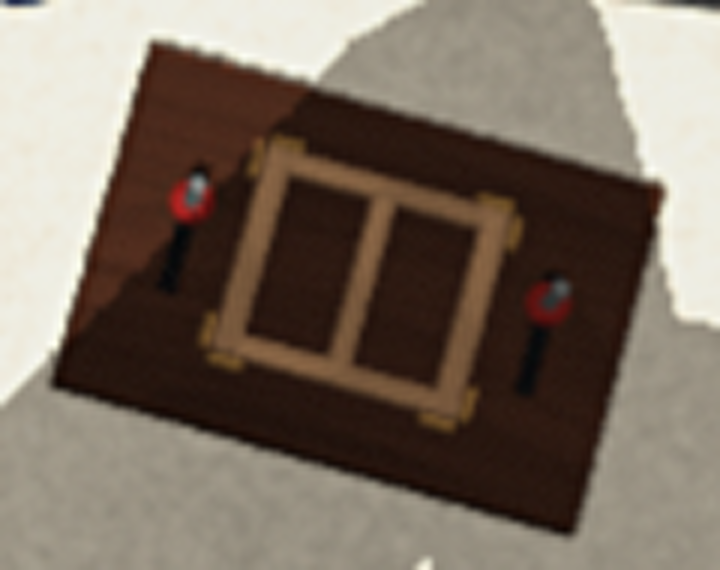

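Crop 1 confirms the plywood frame with an orange handle, with holes at crop (190,303) and (554,228). Crop 2 shows the jig with the light-wood panel. Its red feet are near crop (192,200) and (549,302), with the pin tops just above them.

```bash
python3 - <<'E'
from h import *
f=lambda L,u,v:[(u+(x+.5)/6-.5,v+(y+.5)/6-.5) for x,y in L]
pc=onplane('top',f([(138,182),(565,93),(613,347),(182,438),(190,303),(554,228)],172,200),[.0105]*6)
print(pc.round(4)); print('plate ctr',pc[:4].mean(0),pc[4:6].mean(0)); h=pc[4]-pc[5]; print('hole d',np.hypot(*h[:2]),'yaw y-axis',np.degrees(np.arctan2(h[1],h[0])), [np.degrees(np.arctan2(*(a-b)[1::-1])) for a,b in((pc[0],pc[1]),(pc[3],pc[2]))])
jc=onplane('top',f([(153,43),(662,187),(574,533),(55,383)],347,162),[.018,.018,.018,.018])
print(jc.round(4),'jig ctr',jc.mean(0)); 
ft=onplane('top',f([(192,200),(549,302)],347,162),[.021]*2); tp=onplane('top',f([(199,181),(561,284)],347,162),[.053]*2)
for a in (ft,tp):
    e=a[0]-a[1];print(a.round(4),'ctr',a.mean(0),np.hypot(*e[:2]),np.degrees(np.arctan2(e[1],e[0])))
print([np.degrees(np.arctan2(*(a-b)[1::-1])) for a,b in((jc[0],jc[1]),(jc[3],jc[2]))],[np.hypot(*(a-b)[:2]) for a,b in((jc[0],jc[1]),(jc[3],jc[2]))])
E
```

```text
[[0.5294 0.3527 0.0105]
 [0.5684 0.1549 0.0105]
 [0.4492 0.1324 0.0105]
 [0.41   0.3294 0.0105]
 [0.4724 0.3271 0.0105]
 [0.5049 0.1597 0.0105]]
plate ctr [0.48925045 0.24233733 0.0105    ] [0.48862819 0.24341925 0.0105    ]
hole d 0.1705832364259969 yaw y-axis 101.00239168142699 [np.float64(101.1681157592017), np.float64(101.2560345703995)]
[[ 0.6951 -0.1435  0.018 ]
 [ 0.6223 -0.3773  0.018 ]
 [ 0.4608 -0.3284  0.018 ]
 [ 0.5339 -0.094   0.018 ]] jig ctr [ 0.57801142 -0.23582605  0.018     ]
[[ 0.6185 -0.1592  0.021 ]
 [ 0.5679 -0.3217  0.021 ]] ctr [ 0.59319842 -0.24040876  0.021     ] 0.17022879113285289 72.67593069721374
[[ 0.6192 -0.1596  0.053 ]
 [ 0.5689 -0.3211  0.053 ]] ctr [ 0.59404122 -0.24034951  0.053     ] 0.16914192290782046 72.72278500236787
[np.float64(72.70070703961743), np.float64(72.69162650113344)] [np.float64(0.24481136855701785), np.float64(0.2455248002833266)]
```

drive_tool(
  steps=[
    [0.0389, -0.0234, 0, 0, 0, 0],
    [0.0389, -0.0234, 0, 0, 0, 0],
    [0.0389, -0.0234, 0, 0, 0, 0],
    [0.0389, -0.0234, 0, 0, 0, 0],
    [0.0389, -0.0234, 0, 0, 0, 0],
    [0.0389, -0.0234, 0, 0, 0, 0],
    [0.0389, -0.0234, 0, 0, 0, 0],
    [0.0389, -0.0234, 0, 0, 0, 0],
    [0.0389, -0.0234, 0, 0, 0, 0],
    [0.0389, -0.0234, 0, 0, 0, 0],
    [0.0389, -0.0234, 0, 0, 0, 0],
    [0.0389, -0.0234, 0, 0, 0, 0],
  ],
  claw=0.07,
)

```text
t: 1.3
eef_pos: [0.5519, -0.2986, 0.2138]
orientation: [-0.0, 0.993, 0.116, -0.0]
force: [0.7, -1.3, -0.6]
finger_gap: 0.07
gripper_force: 0.0
```

drive_tool(
  steps=[
    [0.0055, -0.0452, 0, 0, 0, 0],
    [0.0055, -0.0452, 0, 0, 0, 0],
    [0.0055, -0.0452, 0, 0, 0, 0],
    [0.0055, -0.0452, 0, 0, 0, 0],
    [0.0055, -0.0452, 0, 0, 0, 0],
    [0.0055, -0.0452, 0, 0, 0, 0],
    [0.0055, -0.0452, 0, 0, 0, 0],
    [0.0055, -0.0452, 0, 0, 0, 0],
    [0.0055, -0.0452, 0, 0, 0, 0],
    [0.0055, -0.0452, 0, 0, 0, 0],
    [0.0055, -0.0452, 0, 0, 0, 0],
    [0.0055, -0.0452, 0, 0, 0, 0],
  ],
)

```text
t: 2.5
eef_pos: [0.4893, 0.2446, 0.2139]
orientation: [0.0, 0.993, 0.116, -0.0]
force: [0.3, -0.1, 0.3]
finger_gap: 0.0701
gripper_force: 0.0
```

drive_tool(
  steps=[
    [0, 0, 0, 0, 0, -0.128],
    [0, 0, 0, 0, 0, -0.128],
    [0, 0, 0, 0, 0, -0.128],
    [0, 0, 0, 0, 0, -0.128],
    [0, 0, 0, 0, 0, -0.128],
    [0, 0, 0, 0, 0, -0.128],
    [0, 0, 0, 0, 0, -0.128],
    [0, 0, 0, 0, 0, -0.128],
    [0, 0, 0, 0, 0, -0.128],
    [0, 0, 0, 0, 0, -0.128],
    [0, 0, 0, 0, 0, -0.128],
    [0, 0, 0, 0, 0, -0.128],
  ],
)

```text
t: 3.7
eef_pos: [0.4898, 0.2427, 0.2137]
orientation: [-0.0, 0.632, 0.775, -0.0]
force: [-0.2, 0.4, -0.8]
finger_gap: 0.0697
gripper_force: 0.0
```

drive_tool(
  steps=[
    [0, 0, 0.04, 0, 0, 0],
    [0, 0, 0.04, 0, 0, 0],
    [0, 0, 0.04, 0, 0, 0],
    [0, 0, 0.03, 0, 0, 0],
    [0, 0, 0.02, 0, 0, 0],
    [0, 0, 0.01, 0, 0, 0],
    [0, 0, 0.008, 0, 0, 0],
    [0, 0, 0.006, 0, 0, 0],
    [0, 0, 0, 0, 0, 0],
    [0, 0, 0, 0, 0, 0],
  ],
)

```text
t: 4.7
eef_pos: [0.4904, 0.243, 0.0206]
orientation: [0.0, 0.634, 0.774, 0.0]
force: [0.0, -0.1, 0.7]
finger_gap: 0.0699
gripper_force: 0.0
```

```bash
python3 - <<'E'
from h import *
t,_=shot('top','t1');s,_=shot('side','s1')
# side: gripper near handle (left) and jig pins (right)
g=cv2.resize(t[195:295,172:292],(400,333),interpolation=cv2.INTER_CUBIC)
j=cv2.resize(t[162:257,347:467],(800,633),interpolation=cv2.INTER_CUBIC)
sj=s[225:315,345:480]
cv2.imwrite('pics/c3.png',cv2.resize(sj,(780,520),interpolation=cv2.INTER_CUBIC))
cv2.imwrite('pics/c4.png',np.hstack([cv2.resize(s[170:270,200:340],(400,286)),cv2.resize(t[172:247,357:457],(400,300))[:286]]))
print(arm.state()['eef_pos'])
E
```

```text
[0.49045334 0.24297744 0.02064884]
```

View pics/c3.png

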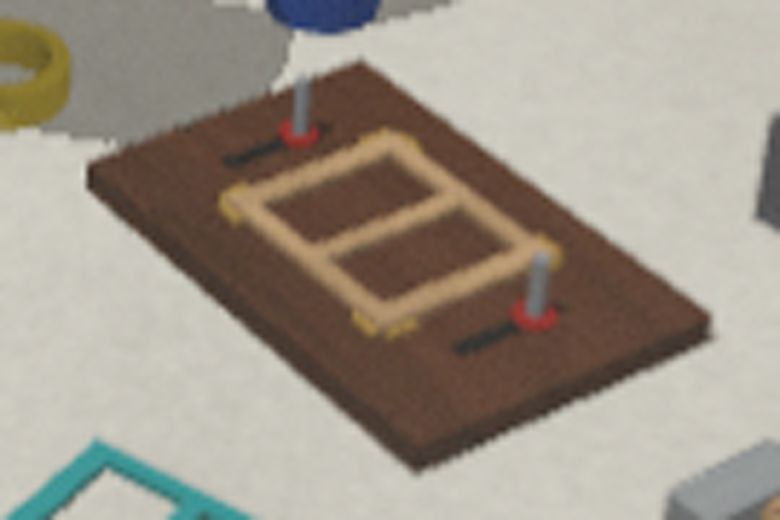

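View pics/c4.png

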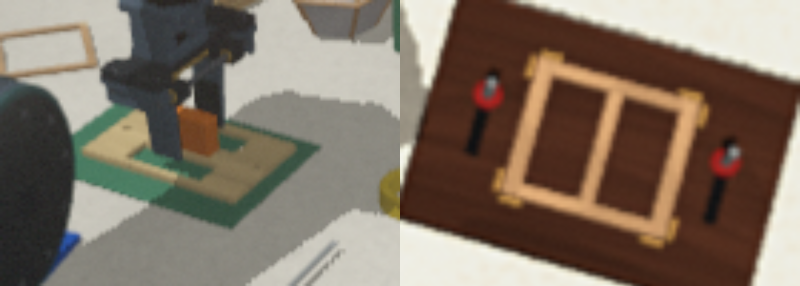

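The gripper straddles the orange handle correctly. In the side crop, the pin tops are at (302,78) and (541,254), and the feet at (299,134) and (535,316).

drive_tool(
  steps=[
    [0, 0, 0.003, 0, 0, 0],
    [0, 0, 0, 0, 0, 0],
    [0, 0, 0, 0, 0, 0],
    [0, 0, 0, 0, 0, 0],
    [0, 0, 0, 0, 0, 0],
    [0, 0, 0, 0, 0, 0],
    [0, 0, 0, 0, 0, 0],
    [0, 0, 0, 0, 0, 0],
  ],
  claw=0.012,
)

```text
t: 5.6
eef_pos: [0.49, 0.2428, 0.017]
orientation: [0.0, 0.634, 0.774, 0.0]
force: [-0.3, 0.3, 0.9]
finger_gap: 0.0218
gripper_force: 30.0
```

```bash
python3 - <<'E'
from h import *
f=lambda L:[(345+(x+.5)/(780/135)-.5,225+(y+.5)/(520/90)-.5) for x,y in L]
for L,z in (([(302,79),(541,255)],.053),([(299,133),(535,315)],.021)):
    a=onplane('side',f(L),[z]*2); e=a[0]-a[1]; print(a.round(4),a.mean(0).round(4),np.hypot(*e[:2]),np.degrees(np.arctan2(e[1],e[0])))
# red feet centroids in top
t=cv2.imread('pics/t1.png');b,g,r=[t[...,i].astype(int) for i in range(3)]
m=((r>110)&(g<60)&(b<60)).astype(np.uint8);n,_,st,c=cv2.connectedComponentsWithStats(m)
for i in range(1,n):
    if st[i,4]>15 and 340<c[i,0]<470 and 160<c[i,1]<260: print(c[i],st[i],onplane('top',[c[i]],[.021]).round(4))
print(arm.state()['finger_gap'],arm.state()['eef_pos'])
E
```

```text
[[ 0.6157 -0.1573  0.053 ]
 [ 0.5673 -0.3184  0.053 ]] [ 0.5915 -0.2378  0.053 ] 0.16822582223180324 73.27081302226769
[[ 0.6164 -0.1572  0.021 ]
 [ 0.566  -0.3197  0.021 ]] [ 0.5912 -0.2384  0.021 ] 0.17018755750395279 72.76450226017374
[378.17241379 195.5862069 ] [375 192   8   7  29] [[ 0.6166 -0.158   0.021 ]]
[437.5        212.66666667] [435 209   7   7  30] [[ 0.5658 -0.32    0.021 ]]
0.021845239056563243 [0.49003965 0.24280226 0.01697014]
```

drive_tool(
  steps=[
    [0, 0, -0.004, 0, 0, 0],
    [0, 0, -0.01, 0, 0, 0],
    [0, 0, -0.02, 0, 0, 0],
    [0, 0, -0.025, 0, 0, 0],
    [0, 0, -0.025, 0, 0, 0],
    [0, 0, -0.025, 0, 0, 0],
    [0, 0, -0.025, 0, 0, 0],
    [0, 0, -0.02, 0, 0, 0],
    [0, 0, -0.01, 0, 0, 0],
    [0, 0, -0.005, 0, 0, 0],
    [0, 0, 0, 0, 0, 0],
  ],
)

```text
t: 6.7
eef_pos: [0.4899, 0.2427, 0.1861]
orientation: [0.0, 0.634, 0.774, 0.0]
force: [0.6, -0.3, -3.0]
finger_gap: 0.0217
gripper_force: 30.0
```

drive_tool(
  steps=[
    [-0.01, 0, 0, 0, 0, 0],
    [-0.02, 0, 0, 0, 0, 0],
    [-0.03, 0, 0, 0, 0, 0],
    [-0.03, 0, 0, 0, 0, 0],
    [-0.03, 0, 0, 0, 0, 0],
    [-0.03, 0, 0, 0, 0, 0],
    [-0.03, 0, 0, 0, 0, 0],
    [-0.03, 0, 0, 0, 0, 0],
    [-0.03, 0, 0, 0, 0, 0],
    [-0.03, 0, 0, 0, 0, 0],
    [-0.03, 0, 0, 0, 0, 0],
    [-0.03, 0.0055, 0, 0, 0, 0],
  ],
)

```text
t: 7.9
eef_pos: [0.5593, -0.0815, 0.1847]
orientation: [-0.001, 0.634, 0.773, -0.001]
force: [-0.6, 0.7, -2.8]
finger_gap: 0.0218
gripper_force: 30.0
```

drive_tool(
  steps=[
    [-0.03, 0, 0, 0, 0, 0],
    [-0.03, 0, 0, 0, 0, 0],
    [-0.03, 0, 0, 0, 0, 0],
    [-0.03, 0, 0, 0, 0, 0],
    [-0.025, 0, 0, 0, 0, 0],
    [-0.0178, 0, 0, 0, 0, 0],
    [0, 0, 0, 0, 0, 0.1],
    [0, 0, 0, 0, 0, 0.1],
    [0, 0, 0, 0, 0, 0.1],
    [0, 0, 0, 0, 0, 0.1],
    [0, 0, 0, 0, 0, 0.1],
    [0, 0, 0, 0, 0, 0],
  ],
)

```text
t: 9.1
eef_pos: [0.5918, -0.2393, 0.1851]
orientation: [-0.001, 0.806, 0.592, -0.0]
force: [-0.8, -0.9, -3.1]
finger_gap: 0.0216
gripper_force: 30.0
```

```bash
python3 - <<'E'
from h import *
s=arm.state();print(s['eef_pos'],s['orientation'],s['force'],s['moment'],s['finger_gap'])
t,_=shot('top','t2');s,_=shot('side','s2')
cv2.imwrite('pics/c5.png',np.hstack([cv2.resize(t[150:270,340:480],(400,343)),cv2.resize(s[180:300,330:490],(400,300)) if 0 else cv2.resize(s[170:307,330:490],(400,343))]))
E
```

```text
[ 0.59178934 -0.23930461  0.18512321] [-5.74864476e-04  8.05897682e-01  5.92054472e-01 -3.11288542e-04] [-0.76067897 -0.91751491 -3.13887435] [-0.0571812  -0.05607054 -0.05360739] 0.021621840063527926
```

View pics/c5.png

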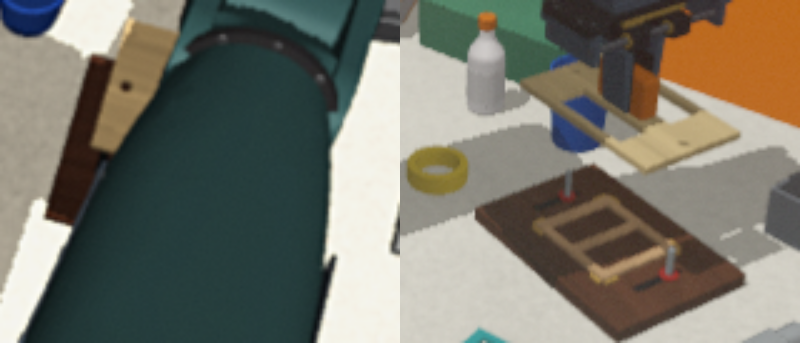

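The held frame is level. The top camera sees hole a at crop (126,86) and the side camera sees both pins. I'll lower to just above the pin tops and compare.

drive_tool(
  steps=[
    [0, 0, 0.01, 0, 0, 0],
    [0, 0, 0.02, 0, 0, 0],
    [0, 0, 0.02, 0, 0, 0],
    [0, 0, 0.02, 0, 0, 0],
    [0, 0, 0.015, 0, 0, 0],
    [0, 0, 0.01, 0, 0, 0],
    [0, 0, 0.007, 0, 0, 0],
    [0, 0, 0, 0, 0, 0],
    [0, 0, 0, 0, 0, 0],
    [0, 0, 0, 0, 0, 0],
  ],
)

```text
t: 10.2
eef_pos: [0.5928, -0.2395, 0.0847]
orientation: [0.001, 0.805, 0.593, 0.0]
force: [-0.4, 0.1, -2.1]
finger_gap: 0.0217
gripper_force: 30.0
```

```bash
python3 - <<'E'
from h import *
s=arm.state();print(s['eef_pos'],s['orientation'],s['force'])
t,_=shot('top','t3');s,_=shot('side','s3')
cv2.imwrite('pics/c6.png',np.vstack([cv2.resize(s[205:300,350:478],(800,594),interpolation=cv2.INTER_CUBIC)]))
cv2.imwrite('pics/c7.png',cv2.resize(t[155:235,345:405],(450,600),interpolation=cv2.INTER_CUBIC))
E
```

```text
[ 0.5928379  -0.23954995  0.08474884] [5.46140836e-04 8.05407345e-01 5.92721363e-01 3.10530030e-04] [-0.44381002  0.12807446 -2.08542816]
```

View pics/c6.png

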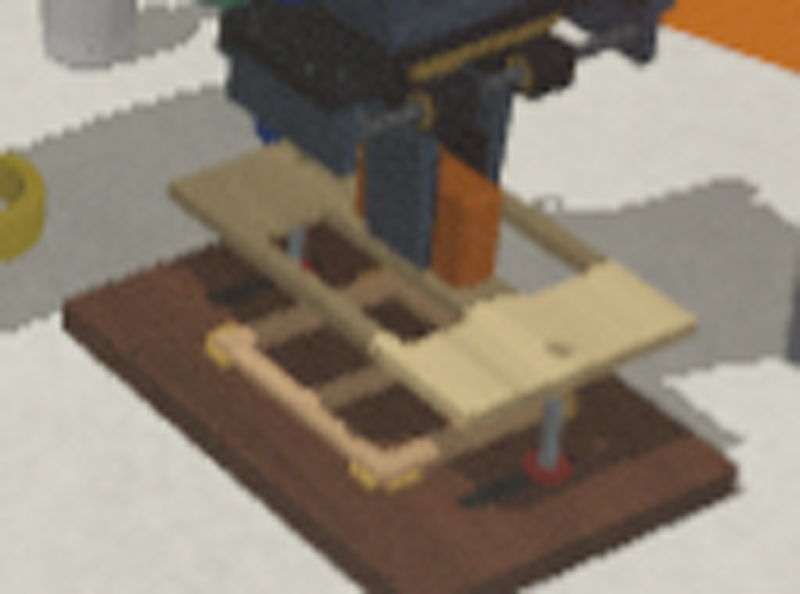

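View pics/c7.png

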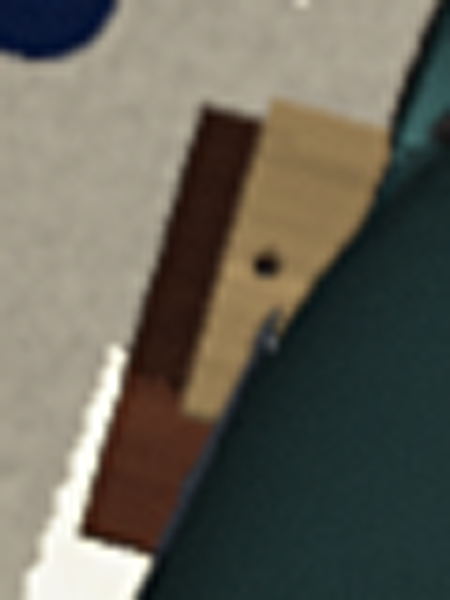

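```bash
python3 - <<'E'
from h import *
zt=.0782
b=onplane('side',[(350+558.5/6.25-.5,205+348.5/6.25-.5)],[zt])[0]
# top hole: dark centroid
t=cv2.imread('pics/t3.png');g=t[...,1].astype(float);print(g[184:196,374:388].astype(int))
w=np.clip(110-g[186:195,376:386],0,None);v,u=np.mgrid[186:195,376:386];c=((u*w).sum()/w.sum(),(v*w).sum()/w.sum());print(c)
a=onplane('top',[(345+266.5/7.5-.5,155+263.5/7.5-.5),c],[zt]*2)
s=arm.state();q=s['orientation'];psi=2*np.arctan2(q[2],q[1]);X=np.array([np.cos(psi),np.sin(psi)]);e=s['eef_pos'][:2]
print('psi',np.degrees(psi),'b side',b,'a top',a,'nominal a,b from tcp',e+.085*X,e-.085*X)
# pins gray blob in t1: bright pixel pattern
t=cv2.imread('pics/t1.png')
for (u0,v0) in ((378,193),(438,210)):
    print(t[v0-4:v0+8,u0-4:u0+6].min(2)) 
E
```

```text
[[ 20  32  81 123 121 117 117 118 116 117 118 119 120 118]
 [ 22  49 100 125 124 123 120 119 120 117 116 116 117 117]
 [ 26  67 120 127 126 123 124 124 121 122 119 118 118 118]
 [ 31  76 122 124 124 123 116 111 123 124 122 121 120 119]
 [ 48  99 123 123 118 103  84  90 114 123 123 123 123 124]
 [ 60 112 128 124 106  55  38  56  95 116 121 121 124 126]
 [ 80 133 138 134 106  24  11  34  84 117 118 120 122 113]
 [ 90 138 139 138 122  72  56  66 107 126 124 123 112  79]
 [104 131 131 133 132 121 119 121 133 135 134 127  93  41]
 [125 131 127 128 130 129 133 135 136 139 140 121  64  27]
 [132 129 130 128 128 127 128 129 130 134 126  88  35  26]
 [128 126 127 128 130 129 129 121 117 124  95  45  26  27]]
(np.float64(380.2695035460993), np.float64(189.88794326241134))
psi 72.6981978314457 b side [ 0.56839624 -0.31670387  0.0782    ] a top [[ 0.61837817 -0.15811223  0.0782    ]
 [ 0.6176663  -0.15872166  0.0782    ]] nominal a,b from tcp [ 0.61798641 -0.15834948] [ 0.56742757 -0.32065723]
[[ 28  27  27  26  25  19  14  19  24  28]
 [ 27  27  28  26  22  19  19  13  24  29]
 [ 28  27  25  24
[... 230 characters left out ...]
9  26  25]
 [ 27  24  28  31  37  38  30  30  27  28]
 [ 28  25  24  26  28  29  28  26  29  27]
 [ 28  25  21  19  22  26  29  26  28  28]
 [ 30  27  20  15  20  26  29  28  29  28]]
[[ 28  27  28  26  21  16  18  24  28  30]
 [ 28  28  28  20  12  12  18  24  26  28]
 [ 27  27  27  19  12  45  63  46  28  26]
 [ 26  26  23  19  29 102 143 109  46  29]
 [ 26  27  28  28  45 105 148 119  43  28]
 [ 25  27  32  44  65  82 101  73  29  25]
 [ 28  29  37  59  73  74  55  34  25  26]
 [ 27  29  35  48  63  56  35  28  26  28]
 [ 27  28  30  33  37  35  28  26  27  26]
 [ 29  26  23  24  27  28  28  25  26  27]
 [ 28  24  20  18  22  25  29  27  28  27]
 [ 27  22  15  17  23  29  30  26  29  28]]
```

```bash
python3 - <<'E'
from h import *
a=onplane('top',[(379.45,192.4),(440,209.6)],[.053]*2);print(a,a.mean(0),a[0]-a[1])
psi=np.radians(72.7);X=np.array([np.cos(psi),np.sin(psi)]);Y=np.array([np.sin(psi),-np.cos(psi)])
for n,h,p in (('a top',(.6180,-.1584),a[0,:2]),('b side/pintop',(.5684,-.3167),(.5673,-.3184)),('b side/foot',(.5684,-.3167),(.566,-.3197))):
    d=np.array(p)-h;print(n,'pin-hole tool x,y',(d@X).round(4),(d@Y).round(4))
# plate end edges near hole b, side image: enhanced brightness patch
s=cv2.imread('pics/s3.png')[...,1];print(s[255:266,434:446])
# jig frame/pin x offset
E
```

```text
[[ 0.61735022 -0.15872376  0.053     ]
 [ 0.56703575 -0.32078605  0.053     ]] [ 0.59219298 -0.2397549   0.053     ] [0.05031447 0.16206229 0.        ]
a top pin-hole tool x,y -0.0005 -0.0005
b side/pintop pin-hole tool x,y -0.002 -0.0005
b side/foot pin-hole tool x,y -0.0036 -0.0014
[[172 170 171 171 172 172 172 172 172 173 173 176]
 [172 172 173 172 173 173 170 171 173 172 174 173]
 [174 171 171 174 172 172 171 170 173 172 174 174]
 [180 176 173 173 170 171 172 171 169 172 172 172]
 [180 181 179 167 163 163 165 168 170 172 170 171]
 [182 182 181 157 140 139 148 157 167 170 172 171]
 [184 182 181 168 153 140 140 156 171 170 171 171]
 [182 182 182 183 176 168 166 173 173 172 163 158]
 [177 181 185 182 181 180 182 179 165 154 134 128]
 [176 178 180 184 183 179 170 158 140 118 110 103]
 [176 176 177 171 170 154 142 122 115 106  91  82]]
```

drive_tool(
  steps=[
    [-0.0007, -0.0005, 0.004, 0, 0, 0],
    [0, 0, 0.004, 0, 0, 0],
    [0, 0, 0.003, 0, 0, 0],
    [0, 0, 0.003, 0, 0, 0],
    [0, 0, 0, 0, 0, 0],
    [0, 0, 0, 0, 0, 0],
    [0, 0, 0, 0, 0, 0],
  ],
)

```text
t: 11.0
eef_pos: [0.5917, -0.2399, 0.07]
orientation: [0.0, 0.805, 0.593, 0.0]
force: [-0.1, 0.2, -2.1]
finger_gap: 0.0218
gripper_force: 30.0
```

drive_tool(
  steps=[
    [0, 0, 0.001, 0, 0, 0],
    [0, 0, 0.001, 0, 0, 0],
    [0, 0, 0.001, 0, 0, 0],
    [0, 0, 0.001, 0, 0, 0],
    [0, 0, 0, 0, 0, 0],
    [0, 0, 0, 0, 0, 0],
  ],
)

```text
t: 11.6
eef_pos: [0.5917, -0.2398, 0.0659]
orientation: [-0.0, 0.805, 0.593, 0.0]
force: [0.4, 0.4, -2.3]
finger_gap: 0.0219
gripper_force: 30.0
```

```bash
python3 - <<'E'
from h import *
s=arm.state();[print(k,s[k].round(4)) for k in('eef_pos','orientation','force','moment')]
E
```

```text
eef_pos [ 0.5917 -0.2398  0.0659]
orientation [-0.      0.8054  0.5927  0.    ]
force [ 0.4244  0.4468 -2.3041]
moment [-0.0291 -0.0902 -0.0324]
```

drive_tool(
  steps=[
    [0, 0, 0.001, 0, 0, 0],
    [0, 0, 0.001, 0, 0, 0],
    [0, 0, 0.001, 0, 0, 0],
    [0, 0, 0.001, 0, 0, 0],
    [0, 0, 0, 0, 0, 0],
    [0, 0, 0, 0, 0, 0],
  ],
)

```text
t: 12.2
eef_pos: [0.5917, -0.2399, 0.0619]
orientation: [0.0, 0.805, 0.593, 0.0]
force: [1.0, 0.4, -2.9]
finger_gap: 0.0219
gripper_force: 30.0
```

```bash
python3 - <<'E'
from h import *
s=arm.state();[print(k,s[k].round(4)) for k in('eef_pos','orientation','force','moment')]
E
```

```text
eef_pos [ 0.5917 -0.2399  0.0619]
orientation [0.     0.8054 0.5927 0.    ]
force [ 1.031   0.4066 -2.9488]
moment [-0.141  -0.2758 -0.0959]
```

No upward force 5 mm past the pin tips, so both holes have engaged. I'll carry on gently.

drive_tool(
  steps=[
    [0, 0, 0.002, 0, 0, 0],
    [0, 0, 0.002, 0, 0, 0],
    [0, 0, 0.002, 0, 0, 0],
    [0, 0, 0.002, 0, 0, 0],
    [0, 0, 0, 0, 0, 0],
    [0, 0, 0, 0, 0, 0],
  ],
)

```text
t: 12.8
eef_pos: [0.5917, -0.2398, 0.0539]
orientation: [0.0, 0.805, 0.593, 0.0]
force: [2.4, -0.4, -4.4]
finger_gap: 0.0218
gripper_force: 30.0
```

```bash
python3 - <<'E'
from h import *
s=arm.state();[print(k,s[k].round(4)) for k in('eef_pos','orientation','force','moment')]
E
```

```text
eef_pos [ 0.5917 -0.2398  0.0539]
orientation [0.     0.8054 0.5927 0.    ]
force [ 2.3531 -0.391  -4.3849]
moment [-0.2356 -0.4546 -0.1523]
```

drive_tool(
  steps=[
    [0, 0.0004, 0, 0, 0, 0],
    [0, 0, 0.002, 0, 0, 0],
    [0, 0, 0.002, 0, 0, 0],
    [0, 0, 0.002, 0, 0, 0],
    [0, 0, 0, 0, 0, 0],
    [0, 0, 0, 0, 0, 0],
  ],
)

```text
t: 13.4
eef_pos: [0.5919, -0.2399, 0.0478]
orientation: [-0.0, 0.805, 0.593, -0.0]
force: [-0.2, -0.6, -2.7]
finger_gap: 0.0218
gripper_force: 30.0
```

```bash
python3 - <<'E'
from h import *
s=arm.state();[print(k,s[k].round(4)) for k in('eef_pos','orientation','force','moment')]
t,_=shot('top','t4');s,_=shot('side','s4')
E
```

```text
eef_pos [ 0.5919 -0.2399  0.0478]
orientation [-1.000e-04  8.054e-01  5.927e-01 -1.000e-04]
force [-0.1556 -0.6463 -2.7104]
moment [-0.0372 -0.0857  0.0049]
```

Forces are back to free. The remaining travel to home is about 10 mm (TCP near 0.0375).

drive_tool(
  steps=[
    [0, 0, 0.002, 0, 0, 0],
    [0, 0, 0.002, 0, 0, 0],
    [0, 0, 0.002, 0, 0, 0],
    [0, 0, 0.001, 0, 0, 0],
    [0, 0, 0.001, 0, 0, 0],
    [0, 0, 0, 0, 0, 0],
    [0, 0, 0, 0, 0, 0],
  ],
)

```text
t: 14.2
eef_pos: [0.5921, -0.24, 0.04]
orientation: [0.0, 0.805, 0.593, 0.0]
force: [-0.1, -0.4, -2.4]
finger_gap: 0.0218
gripper_force: 30.0
```

drive_tool(
  steps=[
    [0, 0, 0.0005, 0, 0, 0],
    [0, 0, 0.0005, 0, 0, 0],
    [0, 0, 0.0005, 0, 0, 0],
    [0, 0, 0, 0, 0, 0],
    [0, 0, 0, 0, 0, 0],
  ],
)

```text
t: 14.7
eef_pos: [0.592, -0.2399, 0.0384]
orientation: [-0.0, 0.805, 0.593, -0.0]
force: [-0.1, 0.2, -3.9]
finger_gap: 0.0218
gripper_force: 30.0
```

```bash
python3 - <<'E'
from h import *
s=arm.state();[print(k,s[k].round(4)) for k in('eef_pos','orientation','force','moment')]
E
```

```text
eef_pos [ 0.592  -0.2399  0.0384]
orientation [-0.      0.8054  0.5927 -0.    ]
force [-0.1327  0.2241 -3.8536]
moment [ 0.0014 -0.0755  0.0362]
```

drive_tool(
  steps=[
    [0, 0, 0.0005, 0, 0, 0],
    [0, 0, 0.0005, 0, 0, 0],
    [0, 0, 0, 0, 0, 0],
    [0, 0, 0, 0, 0, 0],
  ],
)

```text
t: 15.1
eef_pos: [0.592, -0.2399, 0.0374]
orientation: [-0.0, 0.805, 0.593, -0.0]
force: [-0.8, -0.1, -3.0]
finger_gap: 0.022
gripper_force: 30.0
```

drive_tool(
  steps=[
    [0, 0, 0.0005, 0, 0, 0],
    [0, 0, 0, 0, 0, 0],
    [0, 0, 0, 0, 0, 0],
  ],
)

```text
t: 15.4
eef_pos: [0.592, -0.2399, 0.0369]
orientation: [-0.0, 0.805, 0.593, -0.0]
force: [-0.6, 0.4, -3.6]
finger_gap: 0.0221
gripper_force: 30.0
```

drive_tool(
  steps=[
    [0, 0, 0.0005, 0, 0, 0],
    [0, 0, 0, 0, 0, 0],
    [0, 0, 0, 0, 0, 0],
  ],
)

```text
t: 15.7
eef_pos: [0.592, -0.24, 0.0364]
orientation: [-0.0, 0.805, 0.593, -0.0]
force: [0.2, 0.1, -2.8]
finger_gap: 0.0217
gripper_force: 30.0
```

drive_tool(
  steps=[
    [0, 0, 0.0005, 0, 0, 0],
    [0, 0, 0, 0, 0, 0],
    [0, 0, 0, 0, 0, 0],
  ],
)

```text
t: 16.0
eef_pos: [0.5921, -0.24, 0.036]
orientation: [0.0, 0.805, 0.593, 0.0]
force: [0.3, -0.1, -2.9]
finger_gap: 0.0219
gripper_force: 30.0
```

```bash
python3 - <<'E'
from h import *
s=arm.state();[print(k,s[k].round(4)) for k in('eef_pos','orientation','force','moment')]
E
```

```text
eef_pos [ 0.5921 -0.24    0.036 ]
orientation [1.000e-04 8.054e-01 5.927e-01 0.000e+00]
force [ 0.2742 -0.1449 -2.9499]
moment [-0.0498 -0.0974 -0.0031]
```

drive_tool(
  steps=[
    [0, 0, 0.0005, 0, 0, 0],
    [0, 0, 0, 0, 0, 0],
    [0, 0, 0, 0, 0, 0],
  ],
)

```text
t: 16.3
eef_pos: [0.5921, -0.24, 0.036]
orientation: [-0.0, 0.805, 0.593, -0.0]
force: [-3.4, 0.6, 6.9]
finger_gap: 0.0224
gripper_force: 30.0
```

drive_tool(
  steps=[
    [0, 0, 0.0005, 0, 0, 0],
    [0, 0, 0, 0, 0, 0],
    [0, 0, 0, 0, 0, 0],
  ],
)

```text
t: 16.6
eef_pos: [0.5921, -0.24, 0.036]
orientation: [-0.0, 0.805, 0.593, -0.0]
force: [-6.5, 2.8, 14.8]
finger_gap: 0.0221
gripper_force: 30.0
```

```bash
python3 - <<'E'
from h import *
s=arm.state();[print(k,s[k].round(4)) for k in('eef_pos','orientation','force','moment')]
shot('top','t5');s,_=shot('side','s5')
cv2.imwrite('pics/c8.png',cv2.resize(s[205:300,350:478],(800,594),interpolation=cv2.INTER_CUBIC))
E
```

```text
eef_pos [ 0.5921 -0.24    0.036 ]
orientation [-1.000e-04  8.054e-01  5.927e-01 -1.000e-04]
force [-6.4929  2.8209 14.7787]
moment [ 0.4848  1.1309 -0.0583]
```

View pics/c8.png

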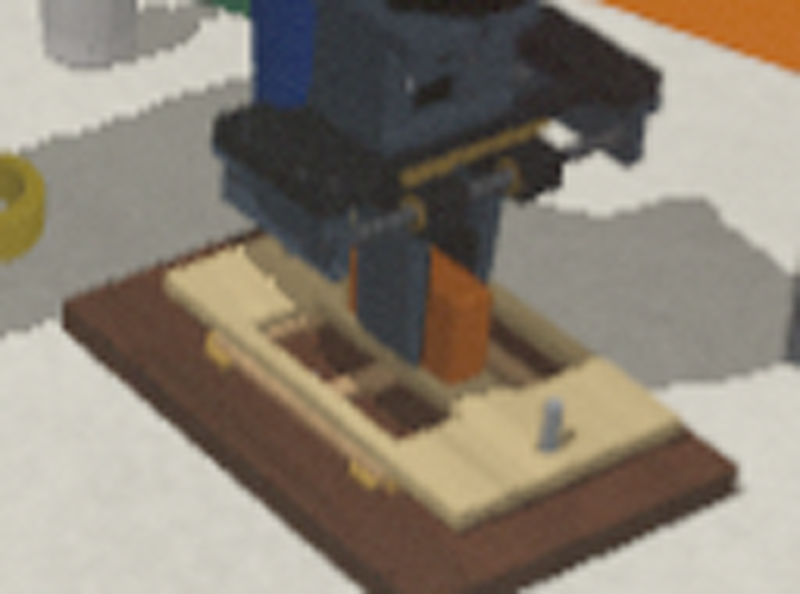

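The frame lies flat on the panel with the pin standing through hole b at crop (550,425). Contact came at TCP z 0.0360, which is home. I'll relax the press, open, and retreat straight up.

drive_tool(
  steps=[
    [0, 0, -0.0008, 0, 0, 0],
    [0, 0, 0, 0, 0, 0],
    [0, 0, 0, 0, 0, 0],
  ],
)

```text
t: 17.0
eef_pos: [0.5921, -0.24, 0.036]
orientation: [0.0, 0.805, 0.593, 0.0]
force: [-2.4, 1.8, 4.6]
finger_gap: 0.0217
gripper_force: 30.0
```

drive_tool(
  steps=[
    [0, 0, 0, 0, 0, 0],
    [0, 0, 0, 0, 0, 0],
    [0, 0, 0, 0, 0, 0],
    [0, 0, 0, 0, 0, 0],
    [0, 0, 0, 0, 0, 0],
    [0, 0, 0, 0, 0, 0],
  ],
  claw=0.06,
)

```text
t: 17.6
eef_pos: [0.592, -0.2399, 0.0357]
orientation: [-0.0, 0.805, 0.593, -0.0]
force: [0.1, 0.2, -0.0]
finger_gap: 0.0598
gripper_force: 0.0
```

drive_tool(
  steps=[
    [0, 0, -0.005, 0, 0, 0],
    [0, 0, -0.01, 0, 0, 0],
    [0, 0, -0.02, 0, 0, 0],
    [0, 0, -0.03, 0, 0, 0],
    [0, 0, -0.04, 0, 0, 0],
    [0, 0, -0.04, 0, 0, 0],
    [0, 0, -0.03, 0, 0, 0],
    [0, 0, -0.01, 0, 0, 0],
    [0, 0, 0, 0, 0, 0],
    [0, 0, 0, 0, 0, 0],
  ],
)

```text
t: 18.6
eef_pos: [0.5914, -0.2397, 0.2197]
orientation: [-0.001, 0.805, 0.593, -0.0]
force: [-0.2, 0.1, 0.4]
finger_gap: 0.0595
gripper_force: 0.0
```

```bash
python3 - <<'E'
from h import *
a=cv2.imread('pics/s5.png')
b,d=shot('side','s6')
# plate corner region unchanged?
for r in [(268,285,415,465),(245,262,375,395)]:
    A=a[r[0]:r[1],r[2]:r[3]].astype(int);B=b[r[0]:r[1],r[2]:r[3]].astype(int);print(np.abs(A-B).mean())
k,D,E=K('side')
def pt(u,v):
    q=cv2.undistortPoints(np.array([[[u,v]]],float),k,D)[0,0]; z=np.median(d[v-1:v+2,u-1:u+2])
    return E[:3,:3].T@(np.array([q[0],-q[1],-1])*z-E[:3,3])
for u,v in((386,249),(425,277),(450,268)):print(pt(u,v).round(4))
E
```

```text
3.251372549019608
37.80392156862745
[ 0.5795 -0.1476  0.0316]
[ 0.543  -0.2969  0.0301]
[ 0.6161 -0.3265  0.0313]
```

The plate top reads 30–32 mm at both ends, against 31 mm expected, so it is flat and fully home. The gripper is clear.

```bash
python3 -c "
from workcell import arm
print(arm.hand_in())"
```

```text
the job is handed in; nothing more can be done
None
```

The plywood press frame is on both pins, flat and fully home on the panel; I released it only after that, and the job is handed in at about 19 s of the 61 s allowed.

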